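# Change the blade of a floor scraper at the tool-store bench

## Task

Fit a fresh blade to the scraper on the bench: swing the keeper arm fully clear, take the worn blade off the locating pin and put it in the empty red scrap bin. Then lay the fresh blade that has one notch in the middle of its end flat and square on the scraper's bed, its notch fully home on the pin, let go of it, and swing the keeper fully shut over it. Leave the blade with the two cut-away corners and everything else on the bench where it is.

Things in the scene. Friction and masses are not known exactly. Their poses are not given: they have to be found in the camera images.
- holder: the scraper, fixed on a plywood base plate (170 x 150 x 8 mm). Origin under the plate; x runs along the scraper to its black handle (26 mm thick, axis 21 mm up, ending at x 218 mm), z up. A blade is home when its origin lies at about x 8, y 0, z 35 mm here, with its x along this x
- bed (a point): centre of the top of the bed, a dark steel bar 77 mm long, 34 mm wide (holder frame x -25 to 52, y -17 to 17 mm), top 35 mm up. Blades are wider and overhang it 8 mm on each long side, where they can be gripped
- pin (a point): centre of the foot of the locating pin on the bed's top (holder frame x 40, y 0, z 35 mm): 8 mm across, 9 mm high, its tip tapered
- keeper (a joint): angle of the keeper, a level steel arm that turns about an upright post. 0 = fully shut (a stop), pointing to the holder's +y across the blade, 2 mm above it; grows clockwise from above to 1.6 = fully clear (a stop), pointing to the holder's +x beside the blade. Above 1.3 counts as clear, below 0.12 as shut. Stays where left; about 1 N moves it at the knob
- keeper_pivot (a point): the keeper's turning axis (upright post 16 mm across), at x -8, y -70 mm in the holder frame, here at the arm's underside; the arm is 16 mm wide, its top 50 mm above the table
- keeper_knob (a point): grip point of the black upright round knob on the keeper's arm: 18 mm across, from 50 to 84 mm above the table; this point is on its axis 74 mm up, 70 mm from the pivot
- worn_blade: worn steel blade lying on the bed, its notch on the pin: 50 mm wide (y), 5 mm thick, x -31 to 45 mm from its origin, which is on the underside. In its +x end an open notch 12 mm wide and 18 mm deep (x 27 to 45), in the middle
- new_blade: fresh steel blade lying on a small carton: 50 mm wide (y), 90 mm long (x -45 to 45), 5 mm thick; origin at the centre of its underside. At +x one open notch 12 mm wide, 18 mm deep (x 27 to 45) in the middle; -x is the cutting edge, with a bright strip
- new_notch (a point): point in the fresh blade's notch, underside level, x 32 y 0 mm in its frame: where the pin's centre sits when the blade is home
- wrong_blade: a blade for another scraper on the second carton, to be left alone: same size, but both corners of its +x end are cut away (a 26 mm tongue between), with no middle notch; origin at the centre of its underside
- new_carton: brown cardboard carton fixed to the bench under the fresh blade: 74 x 34 x 34 mm (x, y, z), origin under its centre; the blade overhangs it at its long edges. It may be at either of the two carton places
- wrong_carton: the same carton under the other blade, fixed
- scrap_bin: empty red scrap bin on the robot's right, fixed: 180 x 130 mm outside (x, y), walls 4 mm, 65 mm high, its front (-x) third cut down to 39 mm; origin under its centre, floor 4 mm up
- tape_measure: bystander: yellow tape measure, 62 x 36 x 60 mm, standing; origin under its centre
- screwdriver: bystander: screwdriver lying down; origin under its middle
- tape_roll: bystander: cardboard-brown tape roll, 90 mm across, 48 mm high; origin under its centre
- small_carton: bystander: white carton 60 x 45 x 50 mm; origin under its centre
- jar: bystander: glass jar, 60 mm across, 85 mm high; origin under its centre
- spray_can: bystander: can, 60 mm across, 120 mm high; origin under its centre
- wrench: bystander: wrench lying down; origin under its middle

How it is judged:
By the outcome, as a careful person would: the job done as asked, in the order asked, and still so for the second after the job is handed in, with the robot touching nothing.
It also fails if it takes over 72 s, if anything falls off the work surface, if the arm or the gripper's body presses on something with over 40 N, if the wrist force passes 120 N, or if a joint passes its speed limit or range.

## Robot

A 6-joint arm with a two-finger parallel gripper is mounted at the origin on the work surface. World frame = base frame: x ahead of the robot, y to its left, z up, the work surface at z = 0. Lengths are in mm, angles in rad, forces in N, time in s.
With the tool pointing down it reaches from about 425 to 925 mm from the base axis. Payload 12.5 kg.
Tool frame: the origin (TCP) lies on the centre line of the jaws, within the pads' length; the fingertips stand 17 mm ahead of it and the grasp point (between the pads) lies 2 mm behind it; z points along the fingers, y is the line along which they close (so a half turn about z gives the same grasp; the last joint's range is limited). The gripper opens to 85 mm and grips with 20 to 120 N. Pads are 22 mm wide; open, the fingers measure 114 mm over their backs; the gripper's body (76 mm by 85 mm) begins 54 mm behind the grasp point. The pads swing forward as they close: fully open they stand 13 mm farther back than shut.
Start: joints at [1.195, 0.491, 1.559, -0, 1.092, -0.106], TCP at [166.568, 602.41, 248.327] pointing down, gripper open.
Joint ranges: [-3.1, 3.1], [-0.84, 2.19], [0.05, 2.79], [-1.13, 4.28], [0.06, 2.93], [-2.69, 2.69]. Speed limits (rad/s): [2.22, 2.22, 2.79, 3.14, 3.14, 3.14].

## Interface

Orientations are given as a rotation vector (axis times angle).
In Python, from plant import r gives the robot as it stands.
- The arm moves only by the shell command python3 drive.py FILE [FORCE], which reads ROWS from the file FILE. ROWS is a JSON list that holds a single list of rows (three levels of brackets), with 1 to 10 rows, each of 5 numbers: dx, dy, dz in units of 25 mm, then a turn about the tool's z in rad, then the opening from 0.0 (shut) to 1.0 (fully open); each row is the pose to reach, as a shift and turn from the pose commanded when the command began, along the tool's axes at that moment; what a row does not reach only later rows make up. A row lasts 1/10 s, in which the tool goes at most 50 mm and 0.15 rad, less where a joint would pass 70% of its speed; a pose out of reach is approached as far as the arm can. The fingers move at their own pace and stop on an object; FORCE is the grip in N (left out, the last holds). Time passes only in rows, so rows that do not move let the fingers close. It prints the time, the measured TCP pose, the force, the opening and the grip force at its end. Input that does not fit is refused with a message, and nothing moves.
- r.state(): the state, without advancing time (a new reading comes with each control period).
- r.get_image(name): name is "scene" or "side" or "wrist"; returns a dict with "image" (384x512x3 uint8, red, green, blue), "intrinsics" (3x3 intrinsics, pixels), "D" ([k1, k2, p1, p2, k3] as OpenCV has them; the pictures are not rectified), "pose" (4x4, takes a point from camera to world coordinates); the wrist camera has in their place "mount" (4x4, takes a point from camera to tool coordinates, whose origin is the TCP and whose axes are the flange's). Camera axes: x right, y down, z forward; pixel columns grow to the right and rows downward; lengths in mm; the calibration is good to about 2 mm. A picture is of the moment at which its call begins: read the wrist's pose just before it. There is no depth.
- r.close_job(): hands the job in; it is judged then, once.
The state is a dict: "t": time; "qpos": joint angles; "qd": joint speeds; "effort": joint torques, N m; "ee_pos": TCP position; "tool_rot": TCP orientation; "force": force on the tool from outside, world axes, zero at the start; "torque": the same for the moment, N m; "opening": opening from 0.0 (shut) to 1.0 (fully open); "finger_force": force on a finger pad.
Only numpy, scipy, OpenCV 4.12 (cv2) and the standard library are available. Lean on these libraries where they do the work, as an engineer would, in place of code of your own. Each camera call takes 0.05 s, during which the arm holds its last target. There are 200 camera calls.

## Working session

There is one attempt and no reset: what is moved stays moved. The work goes in short steps, Python scripts to look and compute and a shell command to move; the robot and the scene stay as the last step left them, time stands still between calls to the robot, and variables do not carry over. Pictures are saved under pics/ and viewed, at most 10 in all, crops included, and the job is handed in when it is done.

```bash
ls; mkdir -p pics
python3 - <<'E'
from plant import r
import cv2
s=r.state();print(s)
for n in("scene","side"):
    d=r.get_image(n);cv2.imwrite(f"pics/{n}0.png",d["image"][:,:,::-1]);print(n,d["intrinsics"],d["D"],d["pose"])
E
```

```text
drive.py
pics
plant.py
{'t': 0.0, 'qpos': array([ 1.19538992e+00,  4.91569089e-01,  1.55943987e+00, -6.11354652e-06,
        1.09171778e+00, -1.05576977e-01]), 'qd': array([-0.00052567, -0.00154684, -0.00025997,  0.00011183,  0.00078488,
       -0.00116029]), 'effort': array([ 2.79987544e-03, -6.18440652e+01, -2.61596739e+01, -6.08002907e-06,
        4.04661347e-03, -5.18002196e-05]), 'ee_pos': array([166.49389912, 602.20196749, 247.72511139]), 'tool_rot': array([-4.22522365e-01, -3.11278207e+00,  1.73202589e-03]), 'force': array([ 0.16326862, -0.72487635,  0.66035133]), 'torque': array([ 0.0070013 ,  0.0419954 , -0.01559399]), 'finger_force': 0.0, 'opening': 0.9980071076502518}
scene [[374.21990734   0.         248.35887298]
 [  0.         374.21990734 192.61886826]
 [  0.           0.           1.        ]] [-0.01149179  0.          0.          0.          0.        ] [[-1.08596974e-01  8.52724572e-01 -5.10947651e-01  1.06914500e+03]
 [ 9.94063180e-01  9.66240964e-02 -5.00217820e-02  6.72755144e+01]
 [ 6.71505242e-03 -5.13346461e-01 -8.58155184e-01  9.57962854e+02]
 [ 0.00000000e+00  0.00000000e+00  0.00000000e+00  1.00000000e+00]]
side [[490.34035735   0.         258.51167036]
 [  0.         490.34035735 188.27426398]
 [  0.           0.           1.        ]] [-0.07354812  0.          0.          0.          0.        ] [[-9.94875532e-01 -6.21143981e-02  7.97776780e-02  4.71585503e+02]
 [-9.97147389e-02  4.72272302e-01 -8.75794407e-01  1.10944469e+03]
 [ 1.67226548e-02 -8.79261437e-01 -4.76045879e-01  6.89469435e+02]
 [ 0.00000000e+00  0.00000000e+00  0.00000000e+00  1.00000000e+00]]
```

View pics/scene0.png

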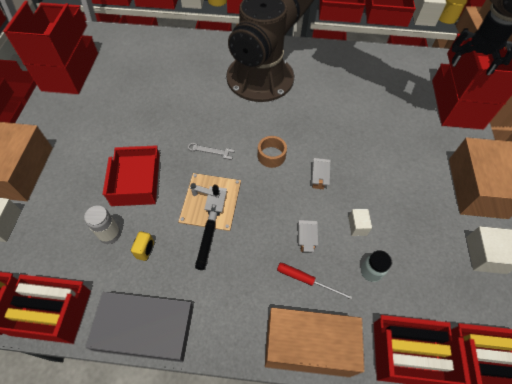

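View pics/side0.png

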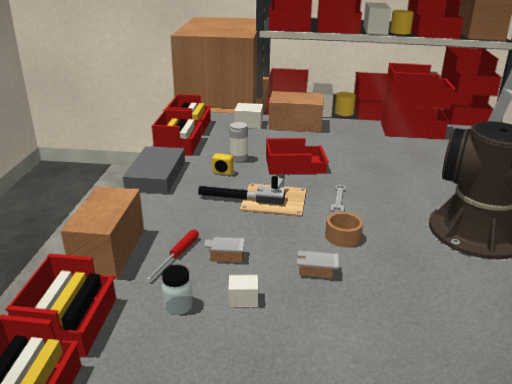

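Scene: holder with plate at about (210,200), handle toward (203,265), bin at (132,175), and blades on cartons at (320,172) and (308,235). Next I'll zoom in to tell the blades apart.

Run:
```python
import cv2,numpy as np
a=cv2.imread("pics/scene0.png");b=cv2.imread("pics/side0.png")
z=lambda m,x,y,w,h:cv2.resize(m[y:y+h,x:x+w],(400,300),interpolation=cv2.INTER_CUBIC)
cv2.imwrite("pics/c1.png",np.vstack([np.hstack([z(a,165,165,100,75),z(a,280,150,80,60)]),np.hstack([z(b,230,165,100,75),z(a,270,210,80,60)])]))
```

```text
(no output)
```

View pics/c1.png

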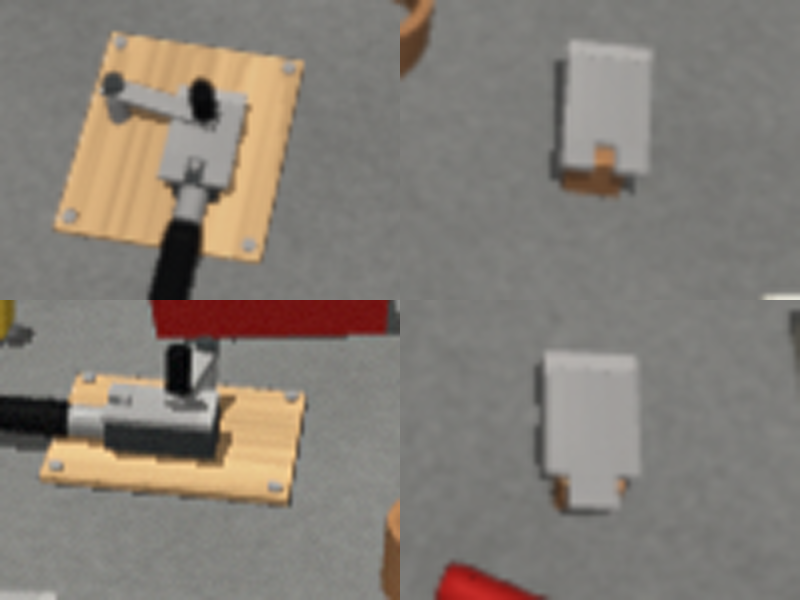

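The crops show the notched blade on the carton at scene (320,172), with its notch toward image-down (≈(321,180)). The wrong blade is at (308,235). On the holder, the pin is near (214,207), the knob near (216,190) and the post near (193,187).

```bash
cat > h.py <<'E'
from plant import r
import cv2,numpy as np
from scipy.spatial.transform import Rotation as R
def tool():
    s=r.state();T=np.eye(4);T[:3,:3]=R.from_rotvec(s["tool_rot"]).as_matrix();T[:3,3]=s["ee_pos"];return T
def cam(n):
    T=tool();d=r.get_image(n)
    d["pose"]=T@np.array(d["mount"]) if n=="wrist" else np.array(d["pose"]);return d
def cast(d,px,z):
    u=cv2.undistortPoints(np.array(px,float).reshape(-1,1,2),np.array(d["intrinsics"]),np.array(d["D"])).reshape(-1,2)
    P=d["pose"];v=np.c_[u,np.ones(len(u))]@P[:3,:3].T
    return P[:3,3]+v*((z-P[2,3])/v[:,2:])
def proj(d,X):
    P=np.linalg.inv(d["pose"]);q=cv2.projectPoints(np.array(X,float).reshape(-1,3),cv2.Rodrigues(P[:3,:3])[0],P[:3,3],np.array(d["intrinsics"]),np.array(d["D"]))[0];return q.reshape(-1,2)
def totool(X,T=None):  # world point -> tool axes shift
    T=tool() if T is None else T
    return (np.asarray(X)-T[:3,3])@T[:3,:3]
def dirs(a): # tool yaw of y axis
    pass
E
python3 - <<'E'
from h import *
np.set_printoptions(precision=1,suppress=True)
d=cam("scene")
P=cast(d,[(193,173),(240.75,180.5),(230.5,230.5),(178.25,222.5)],8);print("plate",P,P.mean(0))
print(np.linalg.norm(P-np.roll(P,-1,0),axis=1))
print("knobtop",cast(d,[(215.5,187)],84),"post",cast(d,[(193.5,186)],52),"pin",cast(d,[(213.7,205.5)],44))
im=d["image"]
for x0,y0,w,h in[(280,150,80,60),(270,210,80,60)]:
    g=im[y0:y0+h,x0:x0+w].min(2);m=(g>140).astype(np.uint8)
    c=max(cv2.findContours(m,0,2)[0],key=cv2.contourArea);b=cv2.boxPoints(cv2.minAreaRect(c))+[x0,y0]
    Q=cast(d,b,39);print("blade",Q,Q.mean(0),np.linalg.norm(Q-np.roll(Q,-1,0),axis=1))
print("bin",cast(d,[(115,148),(158,147),(156,204),(106,203)],55))
w=r.get_image("wrist");print(w["intrinsics"],w["mount"],w["D"],tool())
E
```

```text
plate [[ 453.2 -163.5    8. ]
 [ 463.8  -15.5    8. ]
 [ 631.5  -24.2    8. ]
 [ 623.4 -173.9    8. ]] [543.  -94.3   8. ]
[148.4 168.  149.9 170.5]
knobtop [[541.1 -75.2  84. ]] post [[ 525.5 -143.2   52. ]] pin [[577.4 -77.4  44. ]]
blade [[469.6 195.6  39. ]
 [377.1 197.2  39. ]
 [374.2 247.1  39. ]
 [466.7 243.4  39. ]] [421.9 220.8  39. ] [92.5 50.  92.6 47.9]
blade [[593.4 161.4  39. ]
 [587.9 210.6  39. ]
 [676.3 211.9  39. ]
 [681.5 164.9  39. ]] [634.8 187.2  39. ] [49.5 88.4 47.3 88.2]
bin [[ 420.6 -403.1   55. ]
 [ 402.3 -274.9   55. ]
 [ 596.6 -234.5   55. ]
 [ 609.  -372.5   55. ]]
[[283.4   0.  255.1]
 [  0.  283.4 188.4]
 [  0.    0.    1. ]] [[  -0.    -1.    -0.3   77.8]
 [   1.    -0.    -0.    -0.1]
 [   0.    -0.3    1.  -127. ]
 [   0.     0.     0.     1. ]] [-0.  0.  0.  0.  0.] [[ -1.    0.3  -0.  166.5]
 [  0.3   1.   -0.  602.3]
 [  0.   -0.   -1.  248. ]
 [  0.    0.    0.    1. ]]
```

```bash
cat >> h.py <<'E'
def go(X,az=None,T=None): # print tool-axis shift and turn to reach world X with tool-x azimuth az
    T=tool() if T is None else T
    a=np.arctan2(T[1,0],T[0,0]);print("shift",np.round(totool(X,T),1),"turn",None if az is None else round((a-az+np.pi)%(2*np.pi)-np.pi,3),"az",round(a,3))
E
python3 -c "
from h import *
go([540,-85,230],1.50)"
```

```text
shift [-543.1 -562.9   18.3] turn 1.372 az 2.872
```

The manual's scale: shifts go in units of 25 mm. Converting my numbers, -360 mm is -14.4, -350 mm is -14.

```bash
echo '[[[-1.4, -1.44, 0.04, 0.14, 1], [-2.8, -2.88, 0.08, 0.28, 1], [-4.2, -4.32, 0.16, 0.42, 1], [-5.6, -5.76, 0.2, 0.56, 1], [-7, -7.2, 0.24, 0.7, 1], [-8.4, -8.64, 0.28, 0.84, 1], [-9.8, -10.08, 0.32, 0.98, 1], [-11.2, -11.52, 0.36, 1.12, 1], [-12.6, -12.96, 0.44, 1.26, 1], [-14, -14.4, 0.48, 1.37, 1]]]' > mv.in && python3 drive.py mv.in
python3 -c "
from h import *
go([540,-85,230],1.50)"
```

```text
t: 1.2
ee_pos: [407.4, 162.2, 236.4]
tool_rot: [2.303, 2.137, 0.001]
force: [1.0, 0.0, -0.5]
opening: 0.999
finger_force: 0.0
shift [-236.6  150.6    6.4] turn -0.004 az 1.496
```

Scaled: -237 mm is -9.48, -200 mm is -8.

```bash
echo '[[[-1.6, 1, 0.04, 0, 1], [-3.2, 2, 0.08, 0, 1], [-4.8, 3, 0.12, 0, 1], [-6.4, 4, 0.16, 0, 1], [-8, 5.08, 0.2, 0, 1], [-9.48, 6, 0.24, 0, 1], [-9.48, 6, 0.24, 0, 1]]]' > mv.in && python3 drive.py mv.in
python3 - <<'E'
from h import *
r.state();d=cam("wrist");cv2.imwrite("pics/w1.png",d["image"][:,:,::-1]);np.save("w1.npy",d["pose"]);print(d["pose"])
E
```

```text
t: 1.9
ee_pos: [542.0, -86.7, 229.7]
tool_rot: [2.3, 2.139, 0.0]
force: [-0.6, 0.2, 0.5]
opening: 1.0
finger_force: 0.0
[[ 9.97327733e-01 -6.97945661e-02 -2.15896315e-02  5.47059918e+02]
 [-7.30551681e-02 -9.50410077e-01 -3.02297252e-01 -9.48862012e+00]
 [ 5.79702197e-04  3.03066667e-01 -9.52969181e-01  3.56637499e+02]
 [ 0.00000000e+00  0.00000000e+00  0.00000000e+00  1.00000000e+00]]
```

View pics/w1.png

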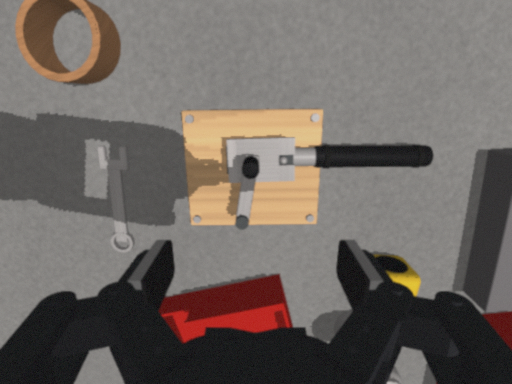

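Wrist picture: plate corners are (182,110), (323,110), (318,225) and (191,226). The blade spans x 227–295 and y 138–181, the pin is at (286,160), the knob top is around (250,165), the post top is at (242,222) and the handle tip is at (428,155).

Run:
```python
from h import *
np.set_printoptions(precision=1,suppress=True)
d=cam("wrist")
im=d["image"].astype(int)
P=cast(d,[(182,110),(323,110),(318,225),(191,226)],8);print(P)
print("post50",cast(d,[(242,222)],50),"pin",cast(d,[(286,160)],44),"handletip",cast(d,[(428,155)],25))
g=im.min(2)
m=np.zeros(g.shape,np.uint8);m[130:190,220:300]=((g[130:190,220:300]>125)&((im.max(2)-g)[130:190,220:300]<25))
c=max(cv2.findContours(m,0,2)[0],key=cv2.contourArea);b=cv2.boxPoints(cv2.minAreaRect(c));print(b)
print("blade40",cast(d,b,40))
m=np.zeros(g.shape,np.uint8);m[140:190,235:268]=(im.max(2)[140:190,235:268]<50)
c=max(cv2.findContours(m,0,2)[0],key=cv2.contourArea);x=c.reshape(-1,2);print("knob",x.min(0),x.max(0))
t=x[x[:,1]<x[:,1].min()+16].mean(0)
print(cast(d,[((x.min(0)[0]+x.max(0)[0])/2,x[:,1].max()-8)],84))
# wood mask
hsv=cv2.cvtColor(d["image"],cv2.COLOR_RGB2HSV);m=cv2.inRange(hsv,(8,60,90),(28,255,255));m[:, :170]=0;m[:95]=0;m[240:]=0;m[:,335:]=0
c=cv2.findNonZero(m);rr=cv2.minAreaRect(c);Q=cast(d,cv2.boxPoints(rr),8);print("plate",Q,Q.mean(0))
```

```text
[[ 457.7  -13.6    8. ]
 [ 625.6  -25.8    8. ]
 [ 618.6 -175.6    8. ]
 [ 447.4 -164.7    8. ]]
post50 [[ 520.2 -144.9   50. ]] pin [[575.5 -75.6  44. ]] handletip [[748.9 -85.4  25. ]]
[[228. 140.]
 [299. 140.]
 [299. 182.]
 [228. 182.]]
blade40 [[ 512.4  -49.1   40. ]
 [ 591.3  -54.8   40. ]
 [ 590.  -103.6   40. ]
 [ 507.5  -97.6   40. ]]
knob [244 159] [259 179]
[[537.2 -75.5  84. ]]
plate [[ 458.5  -15.3    8. ]
 [ 626.7  -25.8    8. ]
 [ 628.3 -176.9    8. ]
 [ 437.8 -165.3    8. ]] [537.8 -95.8   8. ]
```

```bash
python3 -c "
from h import *
go([538,-75,72],1.363)
for t in np.arange(.144,1.45,.144): print(np.round([70*(np.cos(t)-1),70*np.sin(t),0,t],1))"
```

```text
shift [  8.1  -2.4 157.8] turn 0.137 az 1.5
[-0.7 10.   0.   0.1]
[-2.9 19.9  0.   0.3]
[-6.4 29.3  0.   0.4]
[-11.3  38.1   0.    0.6]
[-17.4  46.2   0.    0.7]
[-24.5  53.2   0.    0.9]
[-32.7  59.2   0.    1. ]
[-41.5  64.    0.    1.2]
[-51.   67.4   0.    1.3]
[-60.9  69.4   0.    1.4]
```

```bash
echo '[[[0.32, -0.08, 1.6, 0.137, 1], [0.32, -0.08, 3.2, 0.137, 1], [0.32, -0.08, 4.8, 0.137, 1], [0.32, -0.08, 6, 0.137, 1], [0.32, -0.08, 6.32, 0.137, 1], [0.32, -0.08, 6.32, 0.137, 0], [0.32, -0.08, 6.32, 0.137, 0], [0.32, -0.08, 6.32, 0.137, 0], [0.32, -0.08, 6.32, 0.137, 0], [0.32, -0.08, 6.32, 0.137, 0]]]' > mv.in && python3 drive.py mv.in 20
```

```text
t: 3.0
ee_pos: [539.1, -74.6, 73.3]
tool_rot: [2.437, 1.98, 0.002]
force: [-0.4, 1.0, 7.0]
opening: 0.202
finger_force: 22.1
```

Scaled: 69.4 mm is 2.776, 67.4 mm is 2.696.

```bash
echo '[[[-0.028, 0.4, 0, 0.144, 0], [-0.116, 0.796, 0, 0.288, 0], [-0.256, 1.172, 0, 0.432, 0], [-0.452, 1.524, 0, 0.576, 0], [-0.696, 1.848, 0, 0.72, 0], [-0.98, 2.128, 0, 0.864, 0], [-1.308, 2.368, 0, 1.008, 0], [-1.66, 2.56, 0, 1.152, 0], [-2.04, 2.696, 0, 1.296, 0], [-2.436, 2.776, 0, 1.44, 0]]]' > mv.in && python3 drive.py mv.in 20; echo '[[[0, 0, 0, 0, 0], [0, 0, 0, 0, 0]]]' > mv.in && python3 drive.py mv.in
```

```text
t: 4.0
ee_pos: [594.7, -149.2, 73.3]
tool_rot: [3.138, -0.126, 0.002]
force: [-2.5, -2.8, 5.3]
opening: 0.202
finger_force: 22.0
t: 4.2
ee_pos: [594.8, -149.2, 73.3]
tool_rot: [3.139, -0.119, 0.003]
force: [0.4, -2.1, 5.1]
opening: 0.201
finger_force: 22.0
```

Scaled: -50 mm is -2, -30 mm is -1.2.

```bash
echo '[[[0, 0, 0, 0, 0.8], [0, 0, 0, 0, 0.8], [0, 0, 0, 0, 0.8], [0, 0, -1.2, 0, 0.8], [0, 0, -2, 0, 0.8]]]' > mv.in && python3 drive.py mv.in; python3 -c "
from h import *
go([549.3,-74.5,110],-0.062)"
```

```text
t: 4.7
ee_pos: [594.2, -148.2, 123.1]
tool_rot: [-3.139, 0.118, 0.001]
force: [-0.1, -0.1, 0.8]
opening: 0.8
finger_force: 0.0
shift [-50.3 -70.1  13.1] turn -0.013 az -0.075
```

Scaled: -70 mm is -2.8, -50.3 mm is -2.012.

```bash
echo '[[[-1, -1.4, 0, -0.013, 0.8], [-2.012, -2.8, 0.4, -0.013, 0.8], [-2.012, -2.8, 0.4, -0.013, 0.8]]]' > mv.in && python3 drive.py mv.in
python3 - <<'E'
from h import *
d=cam("wrist");o=np.array([537.3,-73.8]);x=np.array([np.cos(-.062),np.sin(-.062)]);y=np.array([-x[1],x[0]])
im=d["image"][:,:,::-1].copy()
for p in [(-23,25,40),(-23,-25,40),(53,25,40),(53,-25,40),(40,0,44),(62,-70,84)]:
    q=proj(d,[*(o+p[0]*x+p[1]*y),p[2]])[0];cv2.circle(im,tuple(int(v) for v in q),3,(0,0,255),1)
cv2.imwrite("pics/w2.png",im);go([549.3,-74.5,35.5],-0.062)
E
```

```text
t: 5.0
ee_pos: [546.1, -71.2, 111.6]
tool_rot: [-3.139, 0.094, 0.006]
force: [-0.3, -0.5, 0.3]
opening: 0.804
finger_force: 0.0
shift [ 1.5  1.6 76.6] turn 0.002 az -0.06
```

View pics/w2.png

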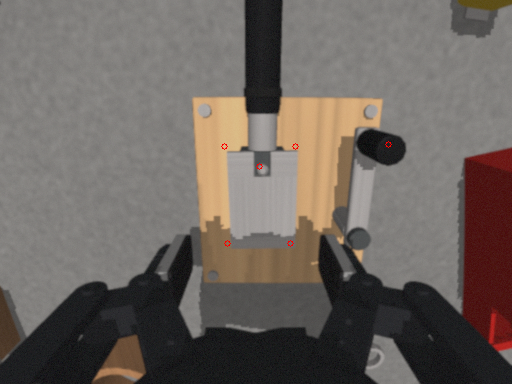

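The keeper is fully clear, with the knob at (388,145). The pin tip shows at (263,168) against a predicted (260,166). The worn blade spans (229,150) to (296,247), roughly centred and about 3 mm short of home. I'll go down and grip it.

Scaled: 76 mm is 3.04, 2 mm is 0.08.

```bash
echo '[[[0.04, 0.08, 1.6, 0, 0.8], [0.04, 0.08, 2.8, 0, 0.8], [0.04, 0.08, 3.04, 0, 0.8], [0.04, 0.08, 3.04, 0, 0.8], [0.04, 0.08, 3.04, 0, 0], [0.04, 0.08, 3.04, 0, 0], [0.04, 0.08, 3.04, 0, 0], [0.04, 0.08, 3.04, 0, 0]]]' > mv.in && python3 drive.py mv.in 40
```

```text
t: 5.85
ee_pos: [550.9, -77.1, 37.8]
tool_rot: [3.139, -0.098, 0.004]
force: [-0.4, -2.0, 7.2]
opening: 0.569
finger_force: 42.1
```

Scaled: -100 mm is -4, -60 mm is -2.4.

```bash
echo '[[[0, 0, -0.8, 0, 0], [0, 0, -2.4, 0, 0], [0, 0, -4, 0, 0], [0, 0, -4, 0, 0]]]' > mv.in && python3 drive.py mv.in
python3 - <<'E'
from h import *
np.set_printoptions(precision=1,suppress=True)
d=cam("scene");im=cv2.imread("pics/scene0.png");hsv=cv2.cvtColor(im,cv2.COLOR_BGR2HSV)
m=cv2.inRange(hsv,(0,150,60),(8,255,255))|cv2.inRange(hsv,(172,150,60),(180,255,255))
m[:140]=0;m[212:]=0;m[:,:95]=0;m[:,170:]=0
c=max(cv2.findContours(m,0,2)[0],key=cv2.contourArea);b=cv2.approxPolyDP(c,3,True).reshape(-1,2);print(b.tolist())
for z in(39,65):print(z,cast(d,b,z)[:,:2])
E
```

```text
t: 6.25
ee_pos: [552.0, -77.2, 141.4]
tool_rot: [3.138, -0.097, 0.013]
force: [0.4, 0.3, -2.0]
opening: 0.574
finger_force: 42.3
[[156, 146], [115, 148], [113, 159], [108, 159], [103, 189], [111, 205], [154, 203]]
39 [[ 387.3 -288. ]
 [ 409.1 -411.5]
 [ 450.4 -405.4]
 [ 452.1 -420.4]
 [ 557.  -402.8]
 [ 605.5 -364.4]
 [ 585.7 -246.2]]
65 [[ 406.6 -277.9]
 [ 427.8 -397.9]
 [ 467.9 -392. ]
 [ 469.6 -406.6]
 [ 571.5 -389.5]
 [ 618.6 -352.2]
 [ 599.3 -237.3]]
```

```bash
python3 -c "
from h import *
go([487,-335,35],0.165)"
```

```text
shift [-48.5 261.4 104. ] turn -0.227 az -0.062
```

Scaled: 261 mm is 10.44, 218 mm is 8.72.

```bash
echo '[[[-0.32, 1.76, 0, -0.04, 0], [-0.64, 3.52, 0, -0.08, 0], [-0.96, 5.28, 0, -0.12, 0], [-1.28, 7.04, 0, -0.16, 0], [-1.6, 8.72, 0, -0.2, 0], [-1.92, 10.44, 0, -0.227, 0], [-1.92, 10.44, 0.8, -0.227, 0], [-1.92, 10.44, 0.8, -0.227, 0]]]' > mv.in && python3 drive.py mv.in
python3 - <<'E'
from h import *
d=cam("wrist");im=d["image"][:,:,::-1].copy();cv2.imwrite("pics/w3.png",im);go([487,-335,35],0.165)
E
```

```text
t: 7.1
ee_pos: [484.3, -334.4, 113.3]
tool_rot: [-3.127, -0.255, 0.006]
force: [-0.0, 0.7, -1.9]
opening: 0.571
finger_force: 42.3
shift [ 2.   1.8 79.5] turn -0.001 az 0.164
```

View pics/w3.png

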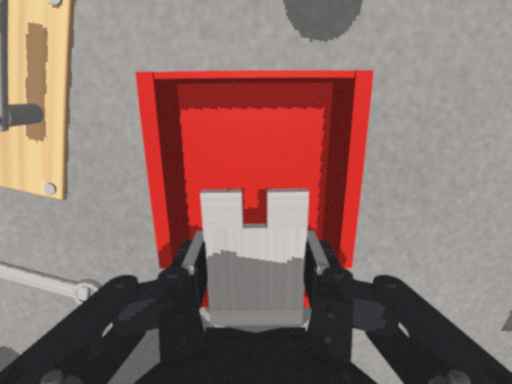

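The blade is square in the grip and centred over the bin, with blade columns 202–308 inside the rim at 150–360. I'll lower and release it.

```bash
echo '[[[0.08, 0.04, 1.2, 0, 0], [0.08, 0.04, 2.4, 0, 0], [0.08, 0.04, 3.12, 0, 0], [0.08, 0.04, 3.12, 0, 0], [0.08, 0.04, 3.12, 0, 0.74], [0.08, 0.04, 3.12, 0, 0.74], [0.08, 0.04, 3.12, 0, 0.74], [0.08, 0.04, 0.8, 0, 0.74], [0.08, 0.04, -0.8, 0, 0.74], [0.08, 0.04, -1.6, 0, 0.74]]]' > mv.in && python3 drive.py mv.in; python3 -c "
from h import *
go([435,224,160],-0.02)"
```

```text
t: 8.15
ee_pos: [489.1, -335.7, 161.3]
tool_rot: [3.127, 0.258, 0.007]
force: [1.1, -0.7, -1.3]
opening: 0.738
finger_force: 0.0
shift [  38.5 -561.    -1.2] turn 0.185 az 0.165
```

Scaled: 9 mm is 0.36, -480 mm is -19.2.

```bash
echo '[[[0.12, -1.92, 0, 0.02, 0.8], [0.24, -3.84, 0, 0.04, 0.8], [0.36, -5.76, 0, 0.06, 0.8], [0.48, -7.68, 0, 0.08, 0.8], [0.6, -9.6, 0, 0.1, 0.8], [0.72, -11.52, 0, 0.12, 0.8], [0.84, -13.44, 0, 0.14, 0.8], [0.96, -15.36, 0, 0.16, 0.8], [1.08, -17.28, 0, 0.18, 0.8], [1.2, -19.2, 0, 0.2, 0.8]]]' > mv.in && python3 drive.py mv.in; python3 -c "
from h import *
go([424,221,112],-0.035)"
```

```text
t: 9.15
ee_pos: [438.7, 145.4, 157.4]
tool_rot: [-3.141, 0.057, -0.003]
force: [0.7, -0.6, 0.6]
opening: 0.798
finger_force: 0.0
shift [-17.5 -75.   45.4] turn -0.001 az -0.036
```

Scaled: -74 mm is -2.96, 45 mm is 1.8.

```bash
echo '[[[-0.32, -1.6, 0.4, 0, 0.8], [-0.68, -2.96, 1.2, 0, 0.8], [-0.68, -2.96, 1.8, 0, 0.8], [-0.68, -2.96, 1.8, 0, 0.8], [-0.68, -2.96, 1.8, 0, 0.8]]]' > mv.in && python3 drive.py mv.in
cat > look.py <<'E'
from h import *
import sys
d=cam("wrist");im=d["image"];np.save("im.npy",im);g=im.min(2);sat=im.max(2).astype(int)-g
m=((g>125)&(sat<25)).astype(np.uint8);m[:,:150]=0;m[:,370:]=0;m[260:]=0
m=cv2.morphologyEx(m,cv2.MORPH_OPEN,np.ones((3,3)))
c=max(cv2.findContours(m,0,2)[0],key=cv2.contourArea);b=cv2.approxPolyDP(c,3,True).reshape(-1,2)
print(b.tolist());print(np.round(cast(d,b,39)[:,:2],1).tolist());o=im[:,:,::-1].copy();cv2.drawContours(o,[c],-1,(0,0,255),1);cv2.imwrite(sys.argv[1],o)
T=tool();print(T[:3,3],np.arctan2(T[1,0],T[0,0]))
E
python3 look.py pics/w4.png
```

```text
t: 9.65
ee_pos: [424.9, 217.8, 112.1]
tool_rot: [-3.141, 0.056, -0.001]
force: [0.3, 0.1, 0.3]
opening: 0.8
finger_force: 0.0
[[150, 0], [150, 7], [156, 8], [150, 11], [150, 86], [157, 93], [150, 100], [150, 115], [155, 110], [158, 116], [169, 112], [163, 129], [150, 125], [150, 170], [164, 156], [169, 156], [173, 165], [186, 163], [177, 172], [170, 171], [166, 162], [159, 168], [168, 171], [164, 175], [170, 174], [176, 186], [169, 181], [165, 189], [150, 188], [150, 203], [154, 202], [151, 207], [165, 202], [173, 214], [173, 196], [178, 193], [182, 197], [178, 172], [185, 175], [186, 181], [201, 184], [196, 191], [213, 181], [217, 191], [215, 199], [198, 202], [197, 208], [204, 215], [197, 219], [191, 205], [195, 202], [193, 187], [183, 189], [190, 196], [183, 208], [189, 218], [185, 221], [175, 219], [182, 215], [180, 212], [167, 218], [164, 210], [161, 214], [153, 209], [151, 253], [171, 241], [171, 234], [183, 232], [187, 225], [204, 226], [209, 209], [216, 207], [220, 233], [235, 238], [255, 232], [283, 236], [284, 227], [292, 225], [294, 216], [303, 212], [313, 225], [328, 222]
[... 1284 characters left out ...]
386.7, 303.1], [397.0, 285.4], [403.2, 284.6], [404.6, 274.9], [410.5, 271.1], [409.2, 258.0], [423.2, 252.9], [424.6, 247.4], [402.8, 246.0], [398.0, 234.6], [402.7, 218.7], [398.4, 196.9], [406.1, 196.1], [407.6, 189.9], [415.1, 188.4], [418.2, 181.5], [407.0, 173.6], [409.1, 162.0], [391.4, 151.7], [387.4, 141.8], [377.1, 136.1], [375.0, 131.0], [396.6, 128.9], [400.2, 133.2], [401.8, 129.4], [426.0, 131.6], [426.2, 137.0], [430.2, 135.8], [429.2, 131.9], [485.3, 136.5], [484.0, 140.6], [487.5, 143.6], [487.3, 136.6], [529.1, 139.6], [529.7, 142.3], [532.7, 139.9], [548.7, 140.9], [549.3, 143.5], [549.9, 140.9], [559.6, 141.5]]
[425.11870815 217.64459795 112.30360055] -0.03590263586756338
```

View pics/w4.png

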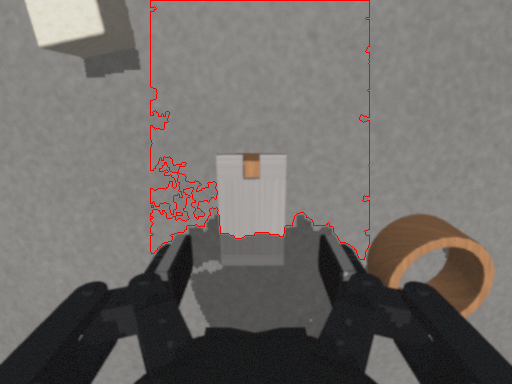

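The notched blade lies at corners (216,154), (286,154), (284,265) and (221,265), with the notch at (251,154–178). The tape roll's nearest edge is at (367,265).

Run:
```python
from h import *
np.set_printoptions(precision=1,suppress=True)
d=cam("wrist");print(cast(d,[(216,154),(286,154),(284,265),(221,265),(251,178),(251.5,154)],39)[:,:2]);print(cast(d,[(367,265),(380,235)],48)[:,:2])
g=d["image"].min(2).astype(int)
for row in(165,190,215,225): print(row,g[row,208:226],g[row,278:296])
print(g[255:280,250])
```

```text
[[465.3 244.2]
 [463.5 194.1]
 [372.3 196. ]
 [374.2 247.3]
 [446.6 219.9]
 [464.4 218.8]]
[[375.3 131.7]
 [401.1 124.1]]
165 [126 126 127 125 125 125 127 132 148 162 162 164 160 163 162 161 162 163] [161 161 164 163 162 163 161 152 138 131 128 129 129 129 128 128 128 127]
190 [123 124 124 123 123 122 124 123 127 145 156 161 159 163 161 160 159 160] [164 163 164 165 168 164 158 147 130 130 125 125 124 127 127 131 126 126]
215 [129 128 128 125 125 120 106  91  88  96 121 146 159 163 161 159 161 160] [163 161 165 166 165 160 152 134 131 131 128 131 129 128 128 128 131 130]
225 [ 83  81  80  80  80  79  82  80  79  84  99 130 157 163 162 162 162 159] [166 162 166 169 166 159 145 130 126 127 131 129 128 128 127 124 126 120]
[106 109 105 105 107 108 108 109 106 109  95  85  78  79  81  78  78  78
  84  82  82  82  79  80  76]
```

```bash
python3 -c "
from h import *
go([420.5,220.4,36],-0.03)"; echo '[[[-0.18, -0.12, 1.6, -0.006, 0.8], [-0.18, -0.12, 2.8, -0.006, 0.8], [-0.18, -0.12, 3.04, -0.006, 0.8], [-0.18, -0.12, 3.04, -0.006, 0.8], [-0.18, -0.12, 3.04, -0.006, 0], [-0.18, -0.12, 3.04, -0.006, 0], [-0.18, -0.12, 3.04, -0.006, 0], [-0.18, -0.12, 3.04, -0.006, 0], [-0.18, -0.12, 3.04, -0.006, 0]]]' > mv.in && python3 drive.py mv.in 50
```

```text
shift [-5.  -2.6 76.4] turn -0.006 az -0.036
t: 10.65
ee_pos: [421.0, 221.2, 37.0]
tool_rot: [-3.14, 0.046, -0.004]
force: [0.2, -1.8, 6.2]
opening: 0.575
finger_force: 50.6
```

Scaled: -100 mm is -4, -60 mm is -2.4.

```bash
echo '[[[0, 0, -0.8, 0, 0], [0, 0, -2.4, 0, 0], [0, 0, -4, 0, 0], [0, 0, -4, 0, 0], [0, 0, -4, 0, 0]]]' > mv.in && python3 drive.py mv.in
python3 - <<'E'
from h import *
np.set_printoptions(precision=1,suppress=True)
d=cam("wrist");cv2.imwrite("pics/w5.png",d["image"][:,:,::-1])
go([545,-74.3,120],-0.062)
E
```

```text
t: 11.15
ee_pos: [420.5, 221.2, 136.8]
tool_rot: [-3.14, 0.046, -0.005]
force: [-0.7, -0.1, -2.8]
opening: 0.564
finger_force: 52.7
shift [133.5 291.5  15.7] turn 0.033 az -0.029
```

View pics/w5.png

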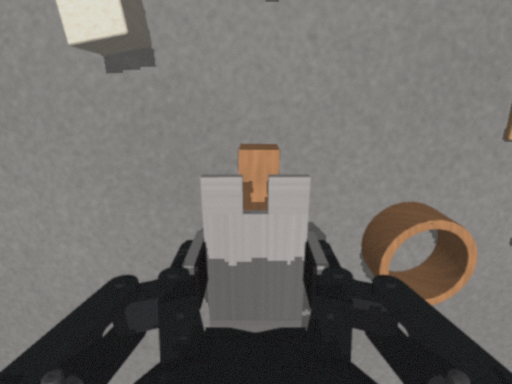

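The blade is held square: front edge on row 176 (columns 201–310), notch columns 242–268, notch bottom on row 213. I'll compute the notch in tool axes and travel to a hover.

```bash
python3 - <<'E'
from h import *
np.set_printoptions(precision=1,suppress=True)
d=cam("wrist");T=tool();z=T[2,3]+2
X=cast(d,[(255.3,213),(255.3,176),(201,176),(310,176)],z);print(np.array([totool(x,T) for x in X]))
go([544,-76,120],-0.062)
E
echo '[[[0.72, 1.6, 0, 0.005, 0], [1.44, 3.2, 0, 0.01, 0], [2.16, 4.8, 0, 0.015, 0], [2.88, 6.4, 0, 0.02, 0], [3.6, 8, 0, 0.025, 0], [4.32, 9.6, 0, 0.033, 0], [4.96, 10.96, 0.32, 0.033, 0], [5.32, 11.68, 0.6, 0.033, 0], [5.32, 11.68, 0.6, 0.033, 0]]]' > mv.in && python3 drive.py mv.in
python3 -c "
from h import *
go([544,-77,62],-0.062)"
```

```text
[[ 24.9   0.   -2. ]
 [ 43.2   0.   -2. ]
 [ 43.2 -24.9  -2. ]
 [ 43.2  25.2  -2. ]]
shift [132.8 293.2  15. ] turn 0.033 az -0.029
t: 12.15
ee_pos: [544.6, -76.4, 118.1]
tool_rot: [-3.139, 0.102, 0.004]
force: [-0.4, 0.7, -2.1]
opening: 0.57
finger_force: 52.8
shift [-0.4  0.7 56.1] turn -0.003 az -0.065
```

```bash
echo '[[[0, 0.02, 1.2, 0, 0], [0, 0.02, 2.24, 0, 0], [0, 0.02, 2.24, 0, 0], [0, 0.02, 2.24, 0, 0]]]' > mv.in && python3 drive.py mv.in
python3 - <<'E'
from h import *
d=cam("wrist");im=d["image"][120:300,160:350,::-1];np.save("i6.npy",d["image"]);cv2.imwrite("pics/w6.png",cv2.resize(im,None,fx=3,fy=3,interpolation=cv2.INTER_CUBIC))
E
```

```text
t: 12.55
ee_pos: [544.2, -74.2, 64.2]
tool_rot: [-3.14, 0.096, 0.003]
force: [-0.5, 0.3, -2.1]
opening: 0.568
finger_force: 52.9
```

View pics/w6.png

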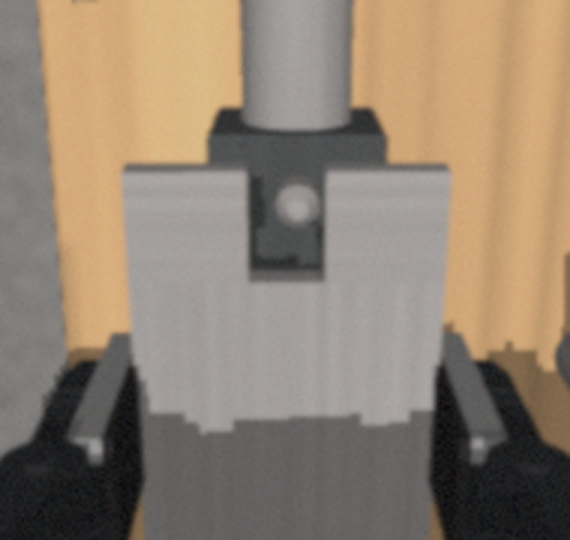

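The pin tip is at crop (297,204), full-image (259,188), slightly right of the notch centre at 255.7. The bed and shaft are square to the blade.

Run:
```python
from h import *
d=cam("wrist");T=tool();f=lambda p,z:totool(cast(d,[p],z)[0],T)
print("pin",f((259,188),44),"notch bottom",f((160+287/3,120+272/3),T[2,3]+2),"bed end corners",f((160+212/3,120+130/3),35),f((160+384/3,120+130/3),35),T[:3,3])
d=cam("side");cv2.imwrite("pics/s6.png",d["image"][:,:,::-1])
```

```text
pin [29.8905511   2.00279277 21.37665031] notch bottom [26.04456802  0.13400535 -1.97251499] bed end corners [ 41.66901524 -13.94158561  30.38764308] [41.66229316 18.47841272 30.39055831] [544.99122026 -74.60990062  65.3449267 ]
```

Scaled: 24 mm is 0.96, 8 mm is 0.32.

```bash
echo '[[[-0.04, 0.08, 0, 0, 0], [-0.04, 0.08, 0.32, 0, 0], [-0.04, 0.08, 0.64, 0, 0], [-0.04, 0.08, 0.88, 0, 0], [-0.04, 0.08, 0.96, 0, 0], [-0.04, 0.08, 0.96, 0, 0]]]' > mv.in && python3 drive.py mv.in
python3 - <<'E'
from h import *
for i in range(3):
    d=cam("wrist");print(r.state()["ee_pos"],r.state()["force"])
cv2.imwrite("pics/w7.png",cv2.resize(d["image"][120:300,160:350,::-1],None,fx=3,fy=3,interpolation=cv2.INTER_CUBIC))
E
```

```text
t: 13.3
ee_pos: [543.3, -77.0, 39.7]
tool_rot: [-3.14, 0.098, 0.001]
force: [-0.3, 0.2, -1.3]
opening: 0.569
finger_force: 52.9
[543.47726713 -77.01240477  40.05083953] [ 0.64355841 -0.63359657 -1.98816893]
[543.58112352 -77.03907178  40.28886688] [ 0.1497728   0.47099842 -2.65962147]
[543.63672649 -77.03960469  40.44183191] [ 0.12006809 -0.76535306 -2.35014308]
```

View pics/w7.png

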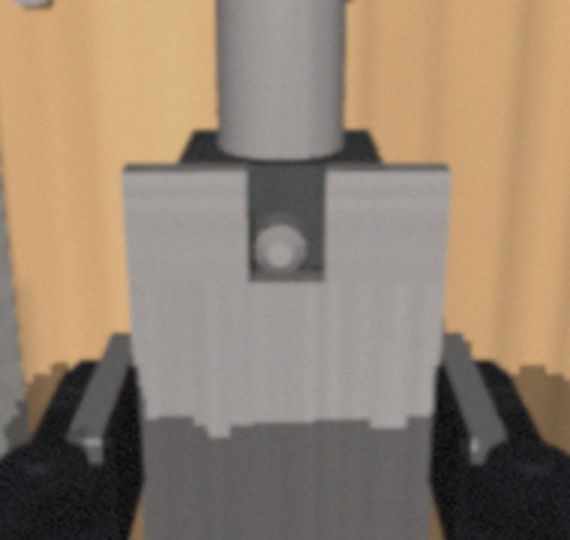

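The pin sits inside the notch, at crop (281,247) against a notch centre of 287 (about 0.9 mm). Everything is square, and about 1 mm remains to the notch bottom. I'll shift it slightly and set it down.

```bash
echo '[[[0, -0.036, 0, 0, 0], [0, -0.036, 0.048, 0, 0], [0, -0.036, 0.08, 0, 0], [0, -0.036, 0.08, 0, 0], [0, -0.036, 0.08, 0, 0]]]' > mv.in && python3 drive.py mv.in
```

```text
t: 13.95
ee_pos: [543.6, -76.1, 38.3]
tool_rot: [-3.14, 0.098, -0.0]
force: [0.5, 0.1, -2.1]
opening: 0.564
finger_force: 52.9
```

The manual's scale: shifts go in units of 25 mm. Converting my numbers, 1 mm is 0.04, 0.5 mm is 0.02.

```bash
echo '[[[0, 0, 0.02, 0, 0], [0, 0, 0.04, 0, 0], [0, 0, 0.04, 0, 0]]]' > mv.in && python3 drive.py mv.in;echo '[[[0, 0, 0.02, 0, 0], [0, 0, 0.02, 0, 0]]]' > mv.in && python3 drive.py mv.in
```

```text
t: 14.25
ee_pos: [543.6, -76.2, 38.0]
tool_rot: [3.14, -0.098, 0.001]
force: [-1.6, -0.2, 8.5]
opening: 0.566
finger_force: 53.7
t: 14.45
ee_pos: [543.6, -76.1, 38.0]
tool_rot: [3.14, -0.098, 0.001]
force: [-4.0, 0.9, 14.6]
opening: 0.567
finger_force: 54.2
```

```bash
for i in 1 2; do echo '[[[0.012, 0, -0.004, 0, 0], [0.024, 0, -0.008, 0, 0], [0.024, 0, -0.008, 0, 0]]]' > mv.in && python3 drive.py mv.in | grep -E 'pos|force'; done
```

```text
ee_pos: [543.7, -76.2, 38.0]
force: [-7.1, -0.3, 14.7]
finger_force: 54.2
ee_pos: [544.3, -76.2, 38.0]
force: [-6.6, -0.3, 11.9]
finger_force: 54.0
```

```bash
for i in 1 2; do echo '[[[0.012, 0, -0.008, 0, 0], [0.02, 0, -0.016, 0, 0], [0.02, 0, -0.016, 0, 0]]]' > mv.in && python3 drive.py mv.in | grep -E 'pos|force'; done
python3 - <<'E'
from h import *
d=cam("wrist");T=tool();np.save("i8.npy",d["image"]);g=cv2.cvtColor(d["image"],cv2.COLOR_RGB2GRAY)
print(g[190:218,255]);print(g[198,236:276]);print(g[203,236:276])
E
```

```text
ee_pos: [545.0, -76.2, 38.0]
force: [-4.1, -0.1, 8.0]
finger_force: 53.7
ee_pos: [545.1, -76.2, 38.1]
force: [-6.1, 0.7, 4.7]
finger_force: 53.4
[ 77  74  77  77  79  87  93  95  93 111 138 147 147 141 145 149 154 158
 160 159 157 159 155 145 118 122 148 155]
[153 156 156 153 155 149 125  90  78  77  78  72  79  80  84  88  91  96
  93  93  95  90  92  90  87  85  76  77  77  75  70  77 116 146 155 156
 155 155 156 157]
[154 157 154 156 157 150 128  91  78  75  77  91 118 137 142 146 145 149
 146 141 148 144 142 144 142 136 117  91  78  74  68  86 123 149 155 155
 155 156 155 157]
```

The notch bottom is now against the pin (fx rises, x stops), and the pin is centred at column 255 in a notch spanning 242–268. I'll release.

```bash
echo '[[[-0.02, 0, 0, 0, 0], [-0.02, 0, 0, 0, 0.78], [-0.02, 0, 0, 0, 0.78], [-0.02, 0, 0, 0, 0.78], [-0.02, 0, 0, 0, 0.78], [-0.02, 0, -1.6, 0, 0.78], [-0.02, 0, -3.04, 0, 0.78], [-0.02, 0, -3.04, 0, 0.78], [-0.02, 0, -3.04, 0, 0.78]]]' > mv.in && python3 drive.py mv.in
python3 - <<'E'
from h import *
d=cam("wrist");im=d["image"];np.save("i9.npy",im);T=tool()
g=cv2.cvtColor(im,cv2.COLOR_RGB2GRAY);s=im.max(2).astype(int)-im.min(2)
m=((g>120)&(s<25)).astype(np.uint8);m[:140]=0;m[262:]=0;m[:,215:216]=0;m[:,:216]=0;m[:,312:]=0
c=max(cv2.findContours(m,0,2)[0],key=cv2.contourArea)
b=cv2.approxPolyDP(c,2.5,True).reshape(-1,2);X=cast(d,b,40)[:,:2]
o=np.array([537.3,-73.8]);a=-.062;Rm=np.array([[np.cos(a),-np.sin(a)],[np.sin(a),np.cos(a)]])
print(b.tolist());print(np.round((X-o)@Rm,1).tolist());print(T[:3,3])
go([594.8,-149.2,72],-0.085)
E
```

```text
t: 16.6
ee_pos: [545.5, -76.3, 114.6]
tool_rot: [3.14, -0.098, 0.003]
force: [0.3, -0.3, -0.3]
opening: 0.782
finger_force: 0.0
[[222, 149], [224, 234], [244, 238], [252, 233], [269, 232], [286, 238], [289, 150], [267, 149], [266, 140], [243, 140], [243, 149]]
[[51.0, 21.6], [-16.2, 22.4], [-19.7, 6.7], [-15.4, 0.4], [-14.5, -13.0], [-19.8, -26.5], [50.2, -26.4], [51.0, -10.6], [57.4, -9.8], [57.4, 6.5], [51.0, 6.5]]
[545.07129561 -76.19189929 113.72644029]
shift [54.2 69.8 41.7] turn 0.023 az -0.062
```

Scaled: 70 mm is 2.8, 50 mm is 2.

```bash
echo '[[[0.8, 1, -0.4, 0.023, 0.8], [1.6, 2, -0.4, 0.023, 0.8], [2.16, 2.8, -0.2, 0.023, 0.8], [2.16, 2.8, 0.8, 0.023, 0.8], [2.16, 2.8, 1.64, 0.023, 0.8], [2.16, 2.8, 1.64, 0.023, 0.8], [2.16, 2.8, 1.64, 0.023, 0], [2.16, 2.8, 1.64, 0.023, 0], [2.16, 2.8, 1.64, 0.023, 0], [2.16, 2.8, 1.64, 0.023, 0]]]' > mv.in && python3 drive.py mv.in 20; python3 -c "
import numpy as np
for t in list(np.arange(.13,1.31,.13)): print(np.round([70*(np.cos(t)-1),-70*np.sin(t),-t],2))"
```

```text
t: 17.65
ee_pos: [595.2, -149.5, 74.0]
tool_rot: [3.138, -0.134, 0.002]
force: [0.3, -0.2, 3.0]
opening: 0.201
finger_force: 21.6
[-0.59 -9.07 -0.13]
[ -2.35 -18.    -0.26]
[ -5.26 -26.61  -0.39]
[ -9.25 -34.78  -0.52]
[-14.27 -42.36  -0.65]
[-20.24 -49.23  -0.78]
[-27.04 -55.27  -0.91]
[-34.56 -60.37  -1.04]
[-42.69 -64.45  -1.17]
[-51.28 -67.45  -1.3 ]
```

Scaled: -67.5 mm is -2.7, -64.5 mm is -2.58.

```bash
echo '[[[-0.024, -0.364, 0, -0.13, 0], [-0.096, -0.72, 0, -0.26, 0], [-0.212, -1.064, 0, -0.39, 0], [-0.372, -1.392, 0, -0.52, 0], [-0.572, -1.696, 0, -0.65, 0], [-0.808, -1.968, 0, -0.78, 0], [-1.08, -2.212, 0, -0.91, 0], [-1.384, -2.416, 0, -1.04, 0], [-1.708, -2.58, 0, -1.17, 0], [-2.052, -2.7, 0, -1.3, 0]]]' > mv.in && python3 drive.py mv.in; echo '[[[-0.016, -0.28, 0, -0.1, 0], [-0.056, -0.556, 0, -0.2, 0], [-0.116, -0.8, 0, -0.29, 0], [-0.116, -0.8, 0, -0.29, 0], [-0.116, -0.8, 0, -0.29, 0]]]' > mv.in && python3 drive.py mv.in; python3 -c "
from h import *
T=tool();v=T[:2,3]-[525,-143.2];print(np.hypot(*v),1.509-np.arctan2(v[1],v[0]))"
```

```text
t: 18.65
ee_pos: [549.6, -77.1, 73.9]
tool_rot: [2.575, 1.799, 0.003]
force: [0.7, 4.6, 3.8]
opening: 0.202
finger_force: 21.8
t: 19.15
ee_pos: [529.6, -72.4, 73.9]
tool_rot: [-2.293, -2.147, -0.002]
force: [-0.1, 12.6, 5.7]
opening: 0.202
finger_force: 22.0
70.95815051384972 0.0035025750232486885
```

Scaled: -1.5 mm is -0.06, -0.7 mm is -0.028.

```bash
echo '[[[0, -0.028, 0, 0, 0], [-0.02, -0.06, 0, 0, 0], [-0.02, -0.06, 0, 0, 0]]]' > mv.in && python3 drive.py mv.in; python3 -c "
from h import *
T=tool();v=T[:2,3]-[525,-143.2];print(1.509-np.arctan2(v[1],v[0]),T[:3,:2])"
```

```text
t: 19.45
ee_pos: [528.4, -72.5, 73.9]
tool_rot: [-2.293, -2.147, -0.003]
force: [1.9, 16.2, 5.3]
opening: 0.201
finger_force: 22.0
-0.01396103033521312 [[ 0.06593806  0.99782311]
 [ 0.9978227  -0.06593952]
 [ 0.00142462  0.00100872]]
```

```bash
echo '[[[-0.02, -0.04, 0, 0, 0], [-0.032, -0.08, 0, 0, 0], [-0.032, -0.08, 0, 0, 0]]]' > mv.in && python3 drive.py mv.in
```

```text
t: 19.75
ee_pos: [526.6, -72.6, 73.9]
tool_rot: [-2.293, -2.147, -0.004]
force: [4.2, 20.3, 4.3]
opening: 0.202
finger_force: 21.9
```

Scaled: -1 mm is -0.04, 1 mm is 0.04.

```bash
echo '[[[0.04, -0.04, 0, 0, 0], [0.04, -0.08, 0, 0, 0], [0.04, -0.08, 0, 0, 0]]]' > mv.in && python3 drive.py mv.in
```

```text
t: 20.05
ee_pos: [526.4, -72.5, 74.0]
tool_rot: [2.29, 2.144, 0.007]
force: [11.6, 14.4, -1.2]
opening: 0.206
finger_force: 21.6
```

Stop reached: fx rises and x no longer moves. I'll release, lift and check.

Scaled: -150 mm is -6, -120 mm is -4.8.

```bash
echo '[[[0, 0.06, 0, 0, 0], [0, 0.06, 0, 0, 0.6], [0, 0.06, 0, 0, 0.6], [0, 0.06, 0, 0, 0.6], [0, 0.06, -1.6, 0, 0.6], [0, 0.06, -3.2, 0, 0.6], [0, 0.06, -4.8, 0, 0.6], [0, 0.06, -6, 0, 0.6], [0, 0.06, -6, 0, 0.6]]]' > mv.in && python3 drive.py mv.in
python3 - <<'E'
from h import *
np.set_printoptions(precision=1,suppress=True)
d=cam("wrist");im=d["image"].astype(int);o=np.array([537.3,-73.8]);a=-.062;Rm=np.array([[np.cos(a),-np.sin(a)],[np.sin(a),np.cos(a)]])
H=lambda p,z:(cast(d,p,z)[:,:2]-o)@Rm
print("exp knob",proj(d,[*(o+Rm@[-8,0]),84]),"post",proj(d,[*(o+Rm@[-8,-70]),50]))
k=(im.max(2)<50).astype(np.uint8);g=im.min(2);m=((g>125)&(im.max(2)-g<25)).astype(np.uint8)
bx=proj(d,[[*(o+Rm@[p,q]),40] for p in(-50,66) for q in(-40,34)]);x0,y0=bx.min(0).astype(int);x1,y1=bx.max(0).astype(int)
for n,mk in(("black",k),("blade",m)):
    s=np.zeros_like(mk);s[y0:y1,x0:x1]=mk[y0:y1,x0:x1]
    for c in cv2.findContours(s,0,2)[0]:
        if cv2.contourArea(c)>80:
            R_=cv2.minAreaRect(c);print(n,cv2.contourArea(c),R_,H([R_[0]],84 if n=="black" else 40),H(cv2.boxPoints(R_),40).tolist() if n=="blade" else "")
E
```

```text
t: 20.95
ee_pos: [526.8, -74.1, 227.0]
tool_rot: [2.29, 2.143, 0.006]
force: [-1.0, 0.4, 0.1]
opening: 0.6
finger_force: 0.0
exp knob [[257.1 179.3]] post [[256.9 228.5]]
black 238.0 ((253.1399688720703, 177.47998046875), (20.7889404296875, 15.132086753845215), 81.8698959350586) [[-11.9   1.8]] 
blade 2710.0 ((275.5, 174.5), (51.0, 93.0), 90.0) [[13.6 -7. ]] [[-38.660138113236954, 22.734534018662668], [65.23005490805485, 22.23639068604478], [69.25658168602943, -38.444662666642856], [-40.60188257509888, -37.640744464805415]]
```

Run:
```python
from h import *
np.set_printoptions(precision=1,suppress=True,linewidth=200)
d=cam("wrist");im=d["image"].astype(int);o=np.array([537.3,-73.8]);a=-.062;Rm=np.array([[np.cos(a),-np.sin(a)],[np.sin(a),np.cos(a)]])
w=(im.max(2)-im.min(2))
def edge(p,q): # strongest saturation change along holder segment p->q
    n=80;X=[[*(o+Rm@(np.array(p)+(np.array(q)-p)*t)),40] for t in np.linspace(0,1,n)]
    s=cv2.remap(w.astype(np.float32),proj(d,X).astype(np.float32).reshape(1,-1,2),None,1)[0]
    i=np.argmax(np.abs(np.diff(cv2.GaussianBlur(s.reshape(1,-1),(9,1),0)[0])));return np.array(p)+(np.array(q)-p)*i/(n-1)
for x in(-25,-17,15,30,45): print(x,"y edges",edge((x,12),(x,40))[1],edge((x,-12),(x,-40))[1])
for y in(-18,-10,10,18): print(y,"x ends",edge((-22,y),(-55,y))[0],edge((40,y),(70,y))[0])
s=cam("scene");q=s["image"][120:220,95:170]
hsv=cv2.cvtColor(q,cv2.COLOR_RGB2HSV);m=cv2.inRange(hsv,(0,0,110),(180,60,255));m[:]=m
c=[(cv2.contourArea(k),cv2.boundingRect(k)) for k in cv2.findContours(m[35:75,18:58],0,2)[0]];print(sorted(c)[-2:])
```

```text
-25 y edges 23.696202531645568 -27.594936708860757
-17 y edges 23.696202531645568 -13.063291139240507
15 y edges 23.341772151898734 -27.594936708860757
30 y edges 23.341772151898734 -27.240506329113924
45 y edges 23.341772151898734 -27.594936708860757
-18 x ends -39.12658227848101 51.0126582278481
-10 x ends -39.12658227848101 51.0126582278481
10 x ends -39.54430379746836 51.77215189873418
18 x ends -39.54430379746836 51.0126582278481
[(283.0, (13, 12, 18, 22))]
```

```bash
python3 -c "
from plant import r
print(r.close_job())"
```

```text
the job is handed in; nothing more can be done
None
```

I handed the job in at about 21 s: the worn blade is in the red bin, and the one-notch fresh blade lies flat and square on the bed with its notch against the pin and the keeper shut to its stop (no verdict was returned).

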